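# Seat the drive collar on the dough machine's spindle flats and hold it down

## Robot

A 7-joint arm with a two-finger parallel gripper is mounted at the origin on the work surface. World frame = base frame: x ahead of the robot, y to its left, z up, the work surface at z = 0. Lengths are in mm, angles in rad, forces in N, time in s.
With the tool pointing down it reaches from about 400 to 875 mm from the base axis. Payload 4.4 kg.
Tool frame: the origin (TCP) lies at the very end of the fingers, on their centre line; the grasp point (between the pads) lies 19 mm behind it; y points along the fingers, z is the direction in which the jaws open and shut, and the axes are right-handed (so a half turn about y gives the same grasp; the last joint's range is limited). The gripper opens to 85 mm and grips with 20 to 120 N. Pads are 22 mm wide; open, the fingers measure 114 mm over their backs; the gripper's body (76 mm by 85 mm) begins 54 mm behind the grasp point. The pads swing forward as they close: fully open they stand 13 mm farther back than shut.
Start: joints at [1.278, 0.628, 0.038, 1.517, -0.027, 0.996, -0.02], TCP at [146.187, -633.362, 231.313] pointing down, gripper open.
Joint ranges: [-3.06, 3.06], [-0.37, 2.12], [-1.25, 1.32], [0.18, 2.47], [-1.1, 4.24], [0.23, 1.98], [-2.94, 2.94]. Speed limits (rad/s): [2.57, 2.57, 3.14, 3.14, 3.14, 3.14, 3.14].

## Interface

Orientations are given as [roll, pitch, yaw] about the fixed x, y, z axes, in that order (R = Rz(yaw) Ry(pitch) Rx(roll)).
In Python, from cell import * gives the robot as it stands.
- The arm moves only by the tool apply_moves, never from a script. Its argument "targets" is a list of rows, each a list of 6 numbers: the shift along the tool's x, y, z in units of 40 mm (1.0 is 40 mm), then the turn, a rotation vector about the tool's x, y, z in units of 8 degrees (1.0 is 8 degrees). A call has 1 to 12 rows; each row shifts and turns the commanded pose from where the row before left it, along the tool's axes as they then stand; what a row does not reach is not made up. A row lasts 1/8 s, in which the tool goes at most 62.5 mm and 10.7 degrees, less where a joint would pass 70% of its speed; a pose out of reach is approached as far as the arm can. A call is refused whole if a number of a shift passes 1 or a number of a turn 1, either way. A call with a gripper value outside its range is refused whole. "jaw" is the gripper command: -1 is shut, 1 is fully open, values between are in proportion, set as the call begins (left out, the last holds). The fingers move at their own pace and stop on an object; the grip force is fixed at half the most. Time passes only in rows, so rows that do not move let the fingers close. It gives the time, the measured TCP pose, the force and the opening at its end, in the units of the state.
- read_state(): the state, without advancing time (a new reading comes with each control period).
- get_image(name): name is "side" or "top" or "wrist"; returns the picture (400x640x3 uint8, red, green, blue); there is no depth.
- calibration(name): a dict with "fx", "fy", "cx", "cy" (pixels), "world_from_camera" (4x4, takes a point from camera to world coordinates). Camera axes: x right, y down, z forward; pixel columns grow to the right and rows downward; lengths in mm; the calibration is good to about 2 mm. The wrist camera is an equidistant fisheye: a pixel r from the principal point sees the ray r / f radians off the axis. A picture is of the moment at which its call begins: read the wrist's pose just before it. calibration takes no time and is no camera call; for the wrist camera it gives the pose at the moment of the call.
- finish_job(): hands the job in, once; it reports no verdict.
The state is a dict: "clock": time; "qpos": joint angles; "qd": joint speeds; "tau": joint torques, N m; "eef_pos": TCP position; "tool_rot": TCP orientation; "force": force on the tool from outside, world axes, zero at the start; "torque": the same for the moment, N m; "width": finger opening in mm.
Only numpy, scipy, OpenCV 4.12 (cv2) and the standard library are available. Lean on these libraries where they do the work, as an engineer would, in place of code of your own. Each camera call takes 0.05 s, during which the arm holds its last target. There are 200 camera calls.

## Task

Take the metal drive collar off its storage post and push it all the way down on the dough machine's spindle against the spring, with its set screw pointing at the screwdriver guide; it only goes down when its slot meets the two flats of the spindle, so find the flats by touch or by eye and turn the spindle as needed. Finish while still holding the collar fully down in that position, ready for somebody to tighten the screw, and leave the jar, the muffin tin and the pastry cutter alone.

Things in the scene. Friction and masses are not known exactly. Their poses are not given: they have to be found in the camera images.
- mixer: White base of a dough machine, bowl removed, fixed. Origin: on the spindle axis at table height, z up. Flat deck 85 mm above the table, reaching x = -100 to +130 mm, y = -100 to +100 mm; rear hump at x = +80 to +130 mm, 26 mm above the deck. On the deck, in front (-x) of the spindle: the screwdriver guide.
- spindle_top (a point): Centre of the top end of the upright steel spindle, 60 mm above the deck; axes as the mixer's, not turning with it. Spindle: 24 mm diameter, two parallel full-length flats 16 mm apart; top 5 mm tapered to 0.72 of the size. Turns either way, stiff (0.06 N m), stays where left. Which way the flats face is not reported and varies: jaws close to 16 mm across the flats, 24 mm across the round.
- guide (a point): Screwdriver guide: aluminium block on the mixer's deck, 26 mm long, 34 mm wide, 26 mm tall, with an open 16 mm wide channel on top, pointing at the spindle axis. This point: the middle of the channel's floor, 85 mm in front (mixer -x) of the spindle axis, 12 mm above the deck.
- ejector (a joint): The spring sleeve round the foot of the spindle, a grey plastic ring of 40 mm diameter: travel downwards in m, 0 free (its top 18 mm above the deck) to 0.010 at its stop (top 8 mm above the deck). The spring takes 3 N to start and 9 N at the stop and lifts the collar again when let go.
- collar: Loose aluminium drive collar, 46 mm diameter, 30 mm tall, about 0.14 kg. Origin: centre of its underside, z up. Through slot 18.4 mm (its x) by 26.4 mm (its y): the slot's flat walls face along x and pass over the spindle's flats, either way round, 1.2 mm spare each side (about 8 degrees of play). Set screw sticks out at -x. At the start it sits round the rack's post, on the wooden block.
- screw (a point): Outer end of the collar's set-screw head, a dark steel stub of 12 mm diameter standing 4 mm out of the collar's side: 27 mm from the collar's axis towards its -x, 15 mm above its underside.
- rack: Dark wooden block, 100 x 100 x 25 mm, fixed to the table, with an upright steel post of 12 mm diameter at its centre whose rounded tip is 76 mm above the table. Origin: centre of its underside.
- jar: Bystander: glass storage jar, 100 mm in diameter, 170 mm tall; origin at the centre of its underside.
- muffin_tin: Bystander: muffin tin with six muffins, 180 x 270 x 48 mm with two end lugs; origin at the centre of its underside.
- cutter: Bystander: steel pastry cutter, a ring 60 mm in diameter and 40 mm tall; origin at the centre of its underside.
Not all that is in view belongs to the job. What is shaped like the collar but purple or turquoise is not meant.

How it is judged (in metres and radians):
On the way, in this order (a step that is already met when the one before it is completed fails the run):
1. the collar is lifted clear of its post (z of collar in the frame of rack above 0.078 m), for 0.1 s.
2. the collar has slid down over the spindle's flats, at least 15 mm below the spindle's top (z of collar in the frame of spindle_top below -0.015 m and horizontal distance between collar and spindle_top below 0.005 m), for 0.1 s.
At the end, for the whole second after the job is handed in: Fingers hold the collar (over 2 N): spring sleeve pressed at least 7 mm, collar underside under 11.5 mm above the deck, centred within 4 mm of the spindle axis, upright within 0.1 rad, still, set-screw head within 7.5 mm to either side of the line to the guide (about 16 degrees) (value of joint ejector above 0.007 m and z of collar in the frame of mixer below 0.0965 m and horizontal distance between collar and spindle_top below 0.004 m and angle between collar's own z axis and vertical below 0.1 rad and x of screw in the frame of mixer below -0.02 m and y of screw in the frame of mixer between -0.0075 and 0.0075 m and contact force between the fingers and collar above 2 N and linear speed of collar below 0.02 m/s); the arm keeps its last pose, push and grip.
It fails at once if the jar is moved more than 30 mm (distance of jar from where it was at the start of the episode above 0.03 m).
It fails at once if the muffin tin is moved more than 30 mm (distance of muffin_tin from where it was at the start of the episode above 0.03 m).
It fails at once if the pastry cutter is moved more than 30 mm (distance of cutter from where it was at the start of the episode above 0.03 m).
It also fails if it takes over 72 s, if anything falls off the work surface, if the arm or the gripper's body presses on something with over 40 N, if the wrist force passes 120 N, or if a joint passes its speed limit or range.

## Working session

There is one attempt and no reset: what is moved stays moved. The work goes in short steps, Python scripts to look and compute and a tool call to move; the robot and the scene stay as the last step left them, time stands still between calls to the robot, and variables do not carry over. Pictures are saved under pics/ and viewed, about 8 in all and at most 12, crops included, and the job is handed in when it is done.

Besides the shell and the picture viewer there is one more tool, called by a JSON object that holds its "op" and its "data", one argument or row to a line. apply_moves: Moves the arm, as the interface text tells. Its arguments: {"type":"object","properties":{"targets":{"type":"array"},"jaw":{"type":"number"}},"required":["targets"]}

```bash
ls; mkdir -p pics; python3 - <<'E'
from cell import *
import cv2,numpy as np
s=read_state();print({k:np.round(v,3).tolist() for k,v in s.items()})
for n in("side","top","wrist"):
    c=calibration(n);print(n,c['fx'],c['fy'],c['cx'],c['cy'],np.round(c['world_from_camera'],3).tolist())
    cv2.imwrite(f"pics/{n}0.png",get_image(n)[:,:,::-1])
E
```

```text
pics
{'clock': 0.0, 'qpos': [1.278, 0.629, 0.038, 1.518, -0.027, 0.996, -0.02], 'qd': [0.001, 0.0, -0.001, -0.001, 0.0, 0.001, 0.001], 'tau': [0.001, -56.34, 1.227, -19.345, 0.011, 0.01, 0.0], 'eef_pos': [146.069, -632.733, 230.391], 'tool_rot': [-1.573, -0.0, -2.915], 'force': [0.475, -0.1, -0.439], 'torque': [0.089, -0.013, 0.021], 'width': 85.132}
side 460.27974095728723 460.27974095728723 318.47789184429513 204.91915976373838 [[-0.968, -0.139, 0.209, 330.284], [-0.251, 0.57, -0.782, 1142.425], [-0.011, -0.81, -0.587, 864.126], [0.0, 0.0, 0.0, 1.0]]
top 409.48823294414103 409.48823294414103 315.03001703014974 204.28162417123116 [[-0.027, -0.979, 0.203, 312.815], [-1.0, 0.027, -0.003, 134.184], [-0.002, -0.203, -0.979, 1453.983], [0.0, 0.0, 0.0, 1.0]]
wrist 309.70691628693146 309.70691628693146 316.5524982416263 201.13107292969252 [[0.226, -0.939, -0.259, 211.63], [-0.974, -0.219, -0.057, -618.048], [-0.003, 0.265, -0.964, 373.394], [0.0, 0.0, 0.0, 1.0]]
```

View pics/top0.png

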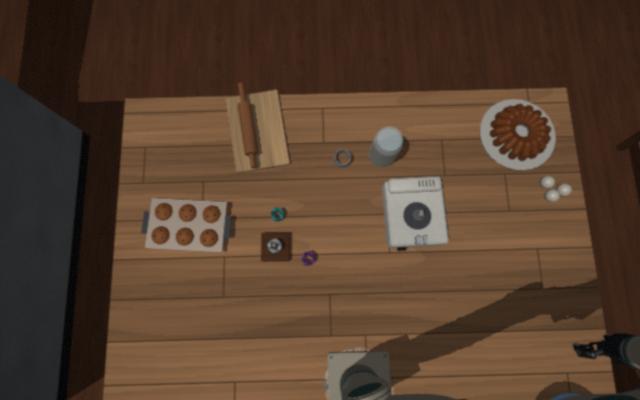

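View pics/side0.png

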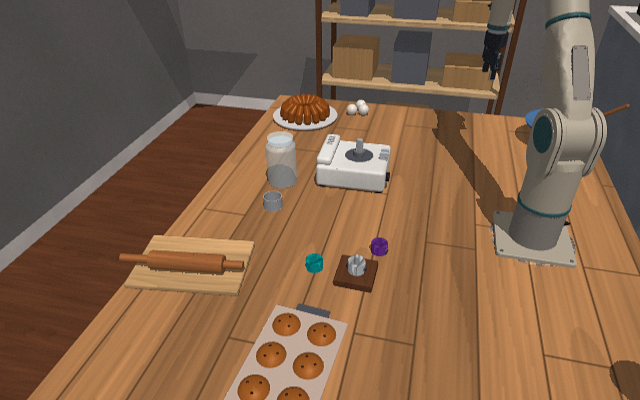

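Candidates for the collar in the top view are silver (275,245) on the dark wooden block, turquoise (278,214) and purple (309,258). The silver one on the block with the post fits. I'll confirm it in an enlarged crop.

```bash
cat > h.py <<'E'
from cell import *
import cv2,numpy as np
from scipy.spatial.transform import Rotation as R
def ray(n,u,v,c=None):
    c=c or calibration(n);x,y=(u-c['cx'])/c['fx'],(v-c['cy'])/c['fy']
    if n=='wrist':
        r=np.hypot(x,y);d=np.array([np.sin(r)*x/max(r,1e-9),np.sin(r)*y/max(r,1e-9),np.cos(r)])
    else: d=np.array([x,y,1.])
    T=np.array(c['world_from_camera']);return T[:3,3],T[:3,:3]@d
def plane(n,u,v,z,c=None):
    o,d=ray(n,u,v,c);return o+d*(z-o[2])/d[2]
def proj(n,p,c=None):
    c=c or calibration(n);T=np.array(c['world_from_camera']);q=T[:3,:3].T@(np.array(p)-T[:3,3])
    if n=='wrist':
        t=np.arctan2(np.hypot(q[0],q[1]),q[2])/np.hypot(q[0],q[1]);x,y=q[0]*t,q[1]*t
    else:x,y=q[:2]/q[2]
    return np.array([c['cx']+c['fx']*x,c['cy']+c['fy']*y])
def crop(im,x0,y0,w,h,k): return cv2.resize(im[y0:y0+h,x0:x0+w],None,fx=k,fy=k,interpolation=cv2.INTER_CUBIC)
E
python3 - <<'E'
import cv2,numpy as np
from h import *
t=cv2.imread('pics/top0.png');s=cv2.imread('pics/side0.png')
a=np.hstack([crop(t,255,225,40,40,7),crop(t,375,170,80,85,5)[:280,:400]]) if 0 else None
A=crop(t,250,225,50,40,7);B=crop(t,378,170,75,82,5);C=crop(s,330,245,55,50,7);D=crop(s,310,125,90,75,4)
W=np.zeros((600,800,3),np.uint8)
W[:A.shape[0],:350]=A;W[:410,400:775]=B;W[285:285+C.shape[0]][:315,:385]=C[:315];cv2.imwrite('pics/c1.png',W[:,:])
print(D.shape)
cv2.imwrite('pics/d1.png',crop(s,310,125,90,75,7))
# axis estimates
for n,u,v,z in(('top',420,215,145),('side',360,140,145),('top',275,245,55),('side',356,262,55)):print(n,plane(n,u,v,z))
E
```

```text
(300, 360, 3)
top [ 538.8865577  -209.54649985  145.        ]
side [ 545.51378848 -202.09063039  145.        ]
top [463.88635476 270.32126592  55.        ]
side [463.56546316 281.61278445  55.        ]
```

View pics/c1.png

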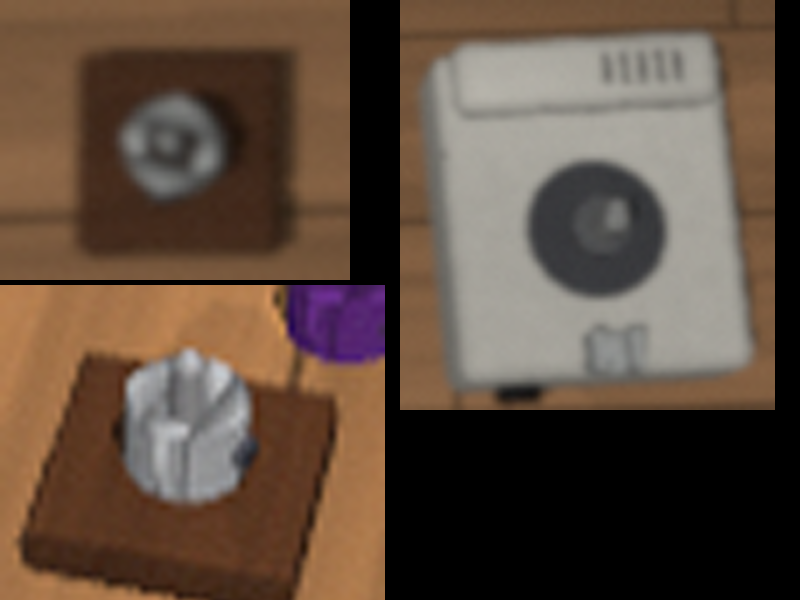

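{"op": "apply_moves", "data": {
  "targets": [
    [-0.95, 0, -0.64, 0, 0, 0],
    [-0.95, 0, -0.64, 0, 0, 0],
    [-0.95, 0, -0.64, 0, 0, 0],
    [-0.95, 0, -0.64, 0, 0, 0],
    [-0.95, 0, -0.64, 0, 0, 0],
    [-0.95, 0, -0.64, 0, 0, 0],
    [-0.95, 0, -0.64, 0, 0, 0],
    [-0.95, 0, -0.64, 0, 0, 0],
    [-0.95, 0, -0.64, 0, 0, 0],
    [-0.95, 0, -0.64, 0, 0, 0],
    [-0.95, 0, -0.64, 0, 0, 0],
    [0, 0, -1, 0, 0, 0]
  ]
}}

```text
clock: 1.65
eef_pos: [484.1, -224.1, 231.0]
tool_rot: [-1.57, 0.002, -2.912]
force: [-0.9, 0.1, -0.3]
width: 85.5
```

```bash
python3 - <<'E'
from h import *
c=calibration('wrist');im=get_image('wrist');s=read_state();print(s['clock'],s['eef_pos'],s['tool_rot'],s['qpos'])
im=im[:,:,::-1].copy();cv2.imwrite('pics/w1.png',im)
np.save('c1.npy',c,allow_pickle=True)
p=proj('wrist',[541,-206,145],c).astype(int);print(p)
a=crop(im,max(0,p[0]-130),max(0,p[1]-100),260,200,3);print(max(0,p[0]-130),max(0,p[1]-100));cv2.imwrite('pics/w1c.png',a)
for u,v,z in((417.4,215.6,85),(420,213.6,145),(421.4,239.6,97)):print(plane('top',u,v,z))
E
```

```text
1.7 [ 480.87372579 -217.6535705   230.62790056] [-1.57704440e+00 -1.24702631e-03 -2.90744484e+00] [ 0.36850465  0.45654152  0.00906315  1.85398266 -0.0113223   0.83572166
 -0.95239085]
[310 128]
180 28
[ 547.42462998 -216.32744584   85.        ]
[ 543.49561913 -209.90957952  145.        ]
[ 464.17640282 -220.26987773   97.        ]
```

View pics/w1c.png

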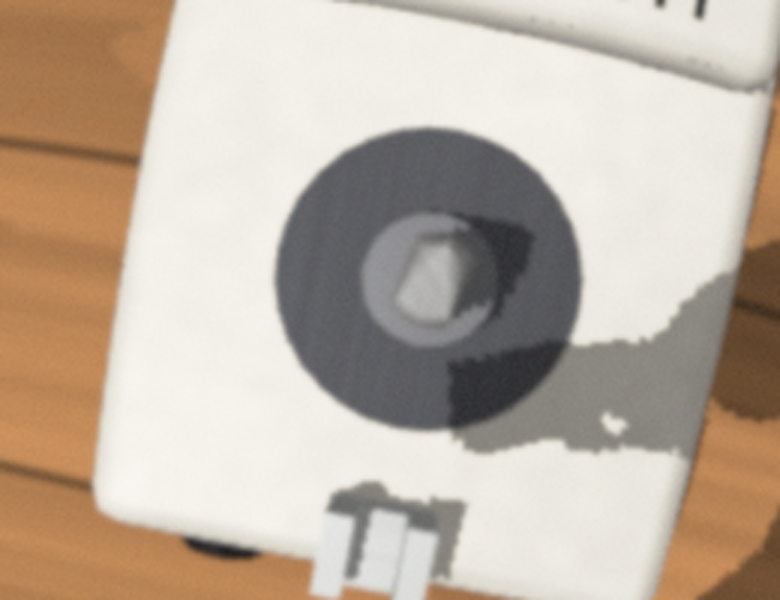

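```bash
python3 - <<'E'
from h import *
c=np.load('c1.npy',allow_pickle=True).item();im=cv2.imread('pics/w1.png')
f=lambda u,v,z:plane('wrist',180+u/3,28+v/3,z,c)
# dark disc ellipse fit
g=cv2.cvtColor(im,cv2.COLOR_BGR2GRAY)
d=f(428,278,85);s=f(429,280,103);gd=f(382,522,111)
print('disc',d,'sleeve',s,'guide',gd,np.linalg.norm((gd-s)[:2]),'yaw',np.arctan2(*(s-gd)[[1,0]]))
h=f(340,0,111),f(735,85,111);print('hump edge',h,np.arctan2(*(h[1]-h[0])[:2]))
for a,b in (((180,30,111),(100,480,85)),):pass
e1,e2=f(140,230,85),f(112,430,85);print('left edge',np.arctan2(*(e1-e2)[[1,0]]))
a=cv2.resize(im[95:140,295:355],None,fx=10,fy=10,interpolation=cv2.INTER_CUBIC)
a=cv2.convertScaleAbs(a,alpha=1.3);cv2.imwrite('pics/w1d.png',a)
E
```

```text
disc [ 548.88724604 -214.67390725   85.        ] sleeve [ 548.41033918 -214.7337001   103.        ] guide [ 476.93262216 -217.45250077  111.        ] 71.52940589712875 yaw 0.03801871017669602
hump edge (array([ 622.38859396, -171.51214755,  111.        ]), array([ 628.35104916, -287.2097887 ,  111.        ])) 3.0901034002110155
left edge 0.04399906999134268
```

View pics/w1d.png

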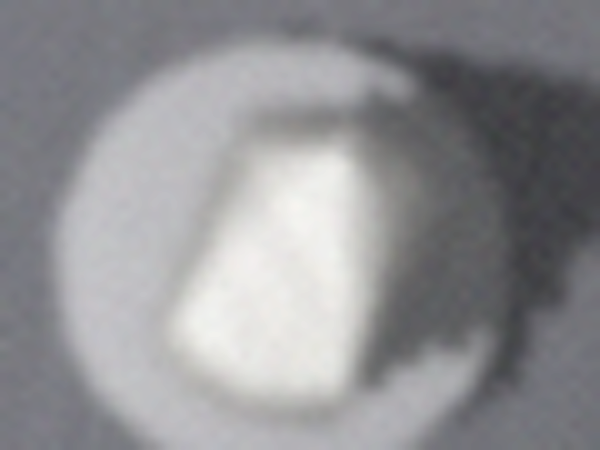

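Wrist view: the dark disc is centred at crop (428,278), which puts the axis at about (548.5,-214.7). The guide is 71.5 mm in front, and 72 was expected. Mixer yaw is about 0.04. The flats run roughly along yaw -0.1. I'll grip the spindle across its flats and turn it.

{"op": "apply_moves", "data": {
  "targets": [
    [-0.83, 0, 0.16, 0, 0, 0],
    [-0.83, 0, 0.16, 0, 0, 0],
    [0, 0, 0, 0, 0.8, 0],
    [0, 0, 0, 0, 0.8, 0],
    [0, 0.5, 0, 0, 0.8, 0],
    [0, 0, 0, 0, 0, 0],
    [0, 0, 0, 0, 0, 0]
  ]
}}

```text
clock: 2.58
eef_pos: [548.9, -223.7, 211.7]
tool_rot: [-1.571, 0.0, 3.035]
force: [-0.0, 0.3, -0.4]
width: 85.5
```

```bash
python3 - <<'E'
from h import *
c=calibration('wrist');im=get_image('wrist');s=read_state();print(s['clock'],s['eef_pos'],s['tool_rot'],s['qpos'][6])
im=im[:,:,::-1].copy();cv2.imwrite('pics/w2.png',im)
p=proj('wrist',[548.5,-214.7,145],c);q=proj('wrist',s['eef_pos'],c);print(p,q)
x,y=int(p[0])-50,max(0,int(p[1])-40);print(x,y);cv2.imwrite('pics/w2c.png',crop(im,x,y,100,80,7))
E
```

```text
2.625 [ 549.06631973 -223.78797269  211.9006721 ] [-1.57062282e+00  8.67155029e-04  3.03466874e+00] -1.2689025061483752
[304.13652083 215.92133143] [316.67998447 254.04587358]
254 175
```

View pics/w2c.png

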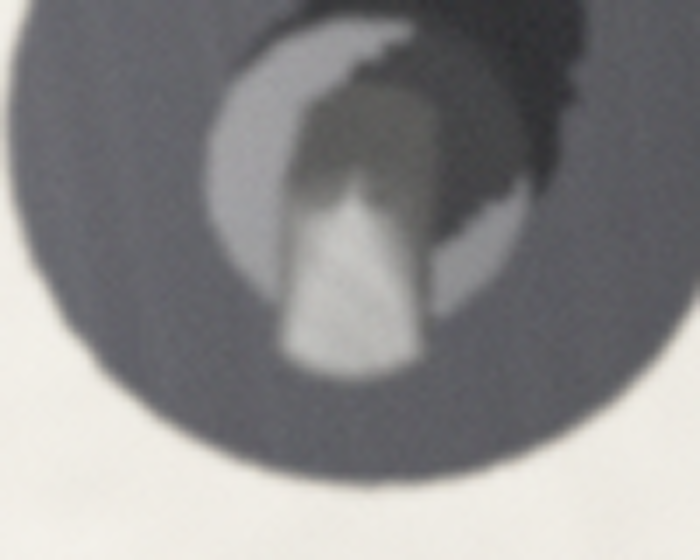

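The flats are nearly parallel to the fingers (image vertical), and the top centre is at pixel (304,216), as predicted. Centre, go down and grip.

{"op": "apply_moves", "data": {
  "targets": [
    [0.04, 0, -0.225, 0, 0, 0],
    [0, 0.9, 0, 0, 0, 0],
    [0, 0.9, 0, 0, 0, 0],
    [0, 0.7, 0, 0, 0, 0],
    [0, 0, 0, 0, 0, 0]
  ]
}}

```text
clock: 3.25
eef_pos: [546.8, -213.2, 109.9]
tool_rot: [-1.572, -0.004, 3.034]
force: [0.1, 0.6, -0.3]
width: 85.5
```

{"op": "apply_moves", "data": {
  "targets": [
    [0, 0, 0, 0, 0, 0],
    [0, 0, 0, 0, 0, 0],
    [0, 0, 0, 0, 0, 0],
    [0, 0, 0, 0, 0, 0],
    [0, 0, 0, 0, 0, 0],
    [0, 0, 0, 0, 0, 0],
    [0, 0, 0, 0, 0, 0],
    [0, 0, 0, 0, 0, 0]
  ],
  "jaw": -1
}}

```text
clock: 4.25
eef_pos: [548.5, -214.8, 112.1]
tool_rot: [-1.57, 0.001, 3.033]
force: [-0.9, 0.7, 5.8]
width: 14.6
```

{"op": "apply_moves", "data": {
  "targets": [
    [0, 0, 0, 0, -1, 0],
    [0, 0, 0, 0, -1, 0],
    [0, 0, 0, 0, -1, 0],
    [0, 0, 0, 0, -1, 0],
    [0, 0, 0, 0, -1, 0],
    [0, 0, 0, 0, -1, 0],
    [0, 0, 0, 0, -1, 0],
    [0, 0, 0, 0, -1, 0],
    [0, 0, 0, 0, -1, 0],
    [0, 0, 0, 0, -1, 0],
    [0, 0, 0, 0, -1, 0],
    [0, 0, 0, 0, -1, 0]
  ]
}}

```text
clock: 5.75
eef_pos: [548.8, -215.0, 112.2]
tool_rot: [-1.569, -0.001, -1.571]
force: [-0.1, -0.4, 4.6]
width: 15.3
```

{"op": "apply_moves", "data": {
  "targets": [
    [0, 0, 0, 0, -0.35, 0],
    [0, 0, 0, 0, 0, 0],
    [0, 0, 0, 0, 0, 0]
  ]
}}

```text
clock: 6.12
eef_pos: [548.8, -215.0, 112.2]
tool_rot: [-1.569, -0.001, -1.526]
force: [-0.5, -0.6, 5.7]
width: 15.1
```

{"op": "apply_moves", "data": {
  "targets": [
    [0, 0, 0, 0, 0, 0],
    [0, 0, 0, 0, 0, 0],
    [0, 0, 0, 0, 0, 0],
    [0, 0, 0, 0, 0, 0],
    [0, 0, 0, 0, 0, 0],
    [0, -0.9, 0, 0, 0, 0],
    [0, -0.9, 0, 0, 0, 0],
    [0, -0.9, 0, 0, 0, 0],
    [0, 0, 0, 0, 0, 0]
  ],
  "jaw": 1
}}

```text
clock: 7.25
eef_pos: [550.1, -214.8, 222.3]
tool_rot: [-1.565, -0.002, -1.526]
force: [-0.7, 1.2, -0.5]
width: 85.5
```

```bash
python3 - <<'E'
from h import *
s=read_state();print(s['clock'],s['eef_pos'],s['tool_rot'],s['qpos'])
a=plane('side',330+245/7,245+(452-285)/7,40);b=plane('side',330+188/7,245+(385-285)/7,55)
t=plane('top',250+172/7,225+147/7,55);print(a,b,t)
E
```

```text
7.25 [ 550.101227   -214.75430657  222.30183042] [-1.56505922 -0.00220997 -1.52569773] [ 0.62260543  0.58413217 -0.47068603  1.69667019  0.31783424  0.93094558
  0.07391761]
[438.95087384 285.24200811  40.        ] [463.32785631 271.08740068  55.        ] [460.50569075 271.8094582   55.        ]
```

{"op": "apply_moves", "data": {
  "targets": [
    [-1, 0, -0.137, 0, 0, 0],
    [-1, 0, -0.137, 0, 0, 0],
    [-1, 0, -0.137, 0, 0, 0],
    [-1, 0, -0.137, 0, 0, 0],
    [-1, 0, -0.137, 0, 0, 0],
    [-1, 0, -0.137, 0, 0, 0],
    [-1, 0, -0.137, 0, 0, 0],
    [-1, 0, -0.137, 0, 0, 0],
    [-1, 0, -0.137, 0, 0, 0],
    [-1, 0, -0.137, 0, 0, 0],
    [-1, 0, -0.137, 0, 0, 0],
    [-1, 0, -0.137, 0, 0, 0]
  ]
}}

```text
clock: 8.75
eef_pos: [459.9, 262.9, 218.4]
tool_rot: [-1.572, -0.001, -1.526]
force: [1.1, -0.4, -0.6]
width: 85.6
```

{"op": "apply_moves", "data": {
  "targets": [
    [-0.24, 0, 0, 0, -0.9, 0],
    [0, 0, 0, 0, -0.9, 0],
    [0, 0, 0, 0, -0.9, 0],
    [0, 0, 0, 0, -0.9, 0],
    [0, 0, 0, 0, -0.9, 0],
    [0, 0, 0, 0, -0.9, 0],
    [0, 0, 0, 0, -0.9, 0],
    [0, 0, 0, 0, -0.8, 0],
    [0, 0, 0, 0, 0, 0],
    [0, 0, 0, 0, 0, 0]
  ]
}}

```text
clock: 10.0
eef_pos: [460.1, 271.4, 218.8]
tool_rot: [-1.572, 0.0, -0.536]
force: [0.0, 0.4, -0.7]
width: 85.2
```

```bash
python3 - <<'E'
from h import *
c=calibration('wrist');im=get_image('wrist');s=read_state();print(s['clock'],s['eef_pos'],s['tool_rot'],s['qpos'])
im=im[:,:,::-1].copy();cv2.imwrite('pics/w3.png',im);np.save('c3.npy',c,allow_pickle=True)
p=proj('wrist',[462,271,55],c);print(p)
x,y=int(p[0])-70,max(0,min(300,int(p[1])-50));print(x,y);cv2.imwrite('pics/w3c.png',crop(im,x,y,140,100,5))
E
```

```text
10.05 [460.13092427 271.50956379 218.97551691] [-1.57136358e+00  2.08267126e-04 -5.35676311e-01] [-0.08565296  0.57560302 -0.76343159  1.84042905  0.49077619  0.92470803
 -0.03849871]
[316.88456512 186.51926581]
246 136
```

View pics/w3c.png

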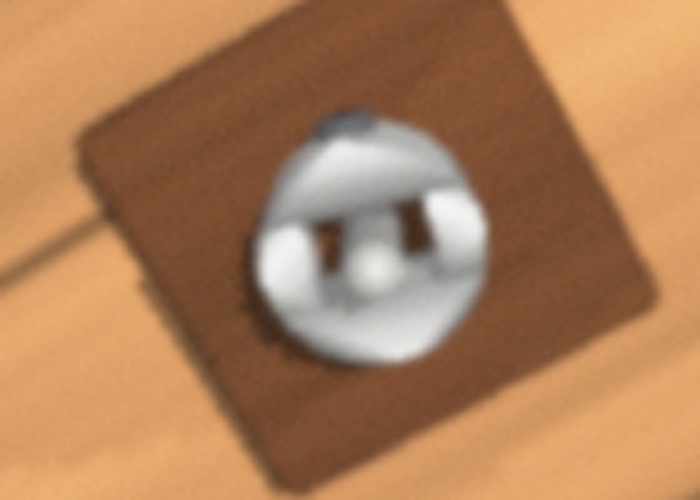

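```bash
python3 - <<'E'
from h import *
c=np.load('c3.npy',allow_pickle=True).item()
f=lambda u,v,z:plane('wrist',246+u/5,136+v/5,z,c)
C=f(373,250,55);P=f(375,266,74);S=f(347,122,44);print('C',C,'post',P,'screw',S,np.linalg.norm((S-P)[:2]))
for q in(C,P):d=(q-S)[:2];print(np.arctan2(d[1],d[0]))
a,b=f(275,222,55),f(425,195,55);d=b-a;print('slot',np.arctan2(d[1],d[0])+np.pi/2)
l=[f(80,145,25),f(655,300,25),f(285,490,25)];print(l,(l[0]+l[1])/2)
E
```

```text
C [463.45559747 274.51808388  55.        ] post [462.57611786 275.19041192  74.        ] screw [439.52297685 282.54373382  44.        ] 24.1974927079299
-0.3235586562806826
-0.30877076239365747
slot 2.7881816636128653
[array([415.58447325, 227.82792997,  25.        ]), array([511.97287228, 320.90427019,  25.        ]), array([508.29628334, 224.82120643,  25.        ])] [463.77867277 274.36610008  25.        ]
```

{"op": "apply_moves", "data": {
  "targets": [
    [0, 0, 0, 0, -0.7, 0],
    [0, 0, 0, 0, -0.7, 0],
    [0.04, 0, 0.107, 0, 0, 0],
    [0, 0.9, 0, 0, 0, 0],
    [0, 0.9, 0, 0, 0, 0],
    [0, 0.9, 0, 0, 0, 0],
    [0, 0.9, 0, 0, 0, 0],
    [0, 0.8, 0, 0, 0, 0],
    [0, 0.375, 0, 0, 0, 0],
    [0, 0, 0, 0, 0, 0]
  ]
}}

```text
clock: 11.3
eef_pos: [463.0, 275.2, 27.8]
tool_rot: [-1.572, 0.001, -0.339]
force: [-0.7, -0.2, 0.2]
width: 85.4
```

{"op": "apply_moves", "data": {
  "targets": [
    [0, 0, 0, 0, 0, 0],
    [0, 0, 0, 0, 0, 0],
    [0, 0, 0, 0, 0, 0],
    [0, 0, 0, 0, 0, 0],
    [0, 0, 0, 0, 0, 0],
    [0, 0, 0, 0, 0, 0]
  ],
  "jaw": -1
}}

```text
clock: 12.05
eef_pos: [464.0, 275.4, 29.7]
tool_rot: [-1.57, -0.002, -0.339]
force: [-0.7, -0.7, 6.7]
width: 44.2
```

{"op": "apply_moves", "data": {
  "targets": [
    [0, -0.5, 0, 0, 0, 0],
    [0, -0.5, 0, 0, 0, 0],
    [0, -0.9, 0, 0, 0, 0],
    [0, -0.9, 0, 0, 0, 0],
    [0, -0.9, 0, 0, 0, 0],
    [0, -0.9, 0, 0, 0, 0],
    [0, -0.5, 0, 0, 0, 0],
    [0, 0, 0, 0, 0, 0],
    [0, 0, 0, 0, 0, 0]
  ]
}}

```text
clock: 13.18
eef_pos: [462.8, 274.4, 231.5]
tool_rot: [-1.572, 0.0, -0.339]
force: [0.1, 0.0, -2.5]
width: 44.3
```

```bash
python3 - <<'E'
from h import *
c=calibration('wrist');im=get_image('wrist');s=read_state();print(s['clock'],s['eef_pos'],s['tool_rot'],s['qpos'],s['width'])
im=im[:,:,::-1].copy();cv2.imwrite('pics/w4.png',im);np.save('c4.npy',c,allow_pickle=True)
p=proj('wrist',s['eef_pos'],c);print(p)
x,y=int(p[0])-80,max(0,min(280,int(p[1])-60));print(x,y);cv2.imwrite('pics/w4c.png',crop(im,x,y,160,120,5))
E
```

```text
13.225 [462.69231568 274.4042848  231.24682827] [-1.57261778e+00  9.74469688e-04 -3.38810175e-01] [-0.0510214   0.58389147 -0.82941791  1.81433215  0.51322906  0.97535169
  0.1348993 ] 44.33204694721286
[316.06936999 253.2626501 ]
236 193
```

View pics/w4c.png

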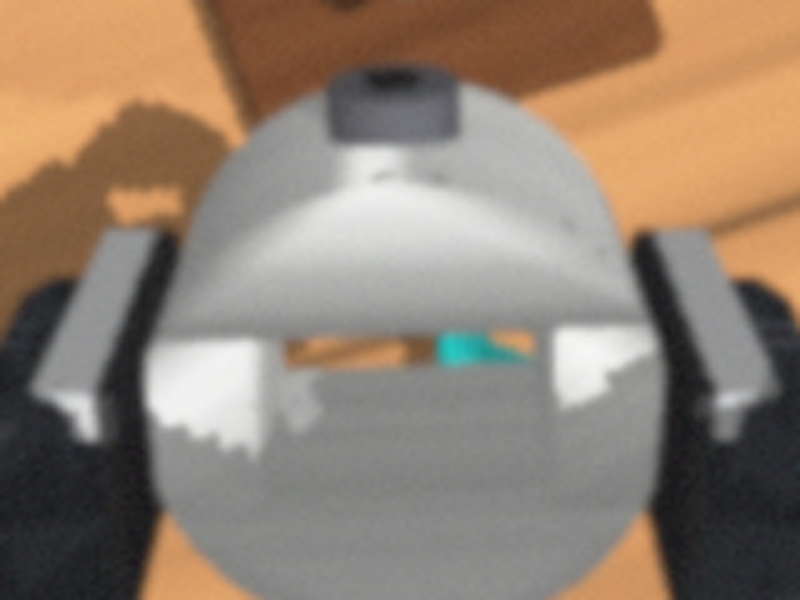

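The collar is held, with the screw at crop (394,100) between the pads and the slot parallel to them. Carry it to the spindle.

{"op": "apply_moves", "data": {
  "targets": [
    [0.55, 0, -0.98, 0, 0, 0],
    [0.55, 0, -0.98, 0, 0, 0],
    [0.55, 0, -0.98, 0, 0, 0],
    [0.55, 0, -0.98, 0, 0, 0],
    [0.55, 0, -0.98, 0, 0, 0],
    [0.55, 0, -0.98, 0, 0, 0],
    [0.55, 0, -0.98, 0, 0, 0],
    [0.55, 0, -0.98, 0, 0, 0],
    [0.55, 0, -0.98, 0, 0, 0],
    [0.55, 0, -0.98, 0, 0, 0],
    [0.55, 0, -0.98, 0, 0, 0]
  ]
}}

```text
clock: 14.6
eef_pos: [547.7, -213.3, 231.0]
tool_rot: [-1.571, 0.002, -0.339]
force: [0.6, 1.1, -1.2]
width: 44.3
```

{"op": "apply_moves", "data": {
  "targets": [
    [0, 0, 0, 0, -0.7, 0],
    [0, 0, 0, 0, -0.7, 0],
    [0, 0, 0, 0, -0.7, 0],
    [0, 0, 0, 0, -0.65, 0],
    [0, 0, 0, 0, 0, 0],
    [0, 0, 0, 0, 0, 0]
  ]
}}

```text
clock: 15.35
eef_pos: [547.9, -211.8, 231.6]
tool_rot: [-1.57, 0.001, 0.044]
force: [-0.2, 0.1, -1.6]
width: 44.0
```

```bash
python3 - <<'E'
from h import *
c4=np.load('c4.npy',allow_pickle=True).item()
T=np.array([462.69,274.40,231.25]);x=np.array([np.cos(-.3388),np.sin(-.3388)]);z=np.array([-x[1],x[0]])
S=plane('wrist',236+394/5,193+80/5,241.5,c4);d=(S-T)[:2];print('screw in tool x,z',d@x,d@z)
for u in(145,658): # side rim extremes at top z
    q=plane('wrist',236+u/5,193+400/5,256.5,c4);d=(q-T)[:2];print('rim',d@x,d@z)
for u,v in((160,338),(640,325)):
    q=plane('wrist',236+u/5,193+v/5,256.5,c4);d=(q-T)[:2];print('slot edge',d@x,d@z)
c=calibration('wrist');im=get_image('wrist');s=read_state();print(s['clock'],s['eef_pos'],s['tool_rot'],s['qpos'],s['force'])
cv2.imwrite('pics/w5.png',im[:,:,::-1]);cv2.imwrite('pics/s5.png',get_image('side')[:,:,::-1])
E
```

```text
screw in tool x,z -26.612583187436947 -0.5628796414366821
rim -1.971476895834494 -22.152961618053713
rim -2.034346601992862 22.436094518025918
slot edge -8.076777079100886 -20.451200381049397
slot edge -9.378209620198383 20.391278308524644
15.4 [ 547.95462869 -211.85851128  231.83459579] [-1.57050781e+00  7.87830381e-04  4.41604154e-02] [ 0.87755853  0.69611841 -0.94295067  1.68015885  0.62294931  1.0955728
  1.36126719] [ 0.53428263 -0.01765741 -1.98761445]
```

{"op": "apply_moves", "data": {
  "targets": [
    [0.01, 0, -0.078, 0, 0.15, 0],
    [0, 0.8, 0, 0, 0, 0],
    [0, 0.8, 0, 0, 0, 0],
    [0, 0.3, 0, 0, 0, 0],
    [0, 0, 0, 0, 0, 0],
    [0, 0, 0, 0, 0, 0]
  ]
}}

```text
clock: 16.2
eef_pos: [549.8, -215.0, 157.6]
tool_rot: [-1.571, -0.002, 0.024]
force: [-0.4, 0.3, -0.8]
width: 44.5
```

```bash
python3 - <<'E'
from h import *
im=get_image('wrist');s=read_state();print(s['clock'],s['eef_pos'],s['tool_rot'],s['force'])
im=im[:,:,::-1];cv2.imwrite('pics/w6.png',im)
cv2.imwrite('pics/w6c.png',crop(im,236,193,160,120,5))
E
```

```text
16.25 [ 549.70405365 -215.02930115  157.63098839] [-1.57139017 -0.00223975  0.02413262] [-0.09752781  0.17861198 -0.96861887]
```

View pics/w6c.png

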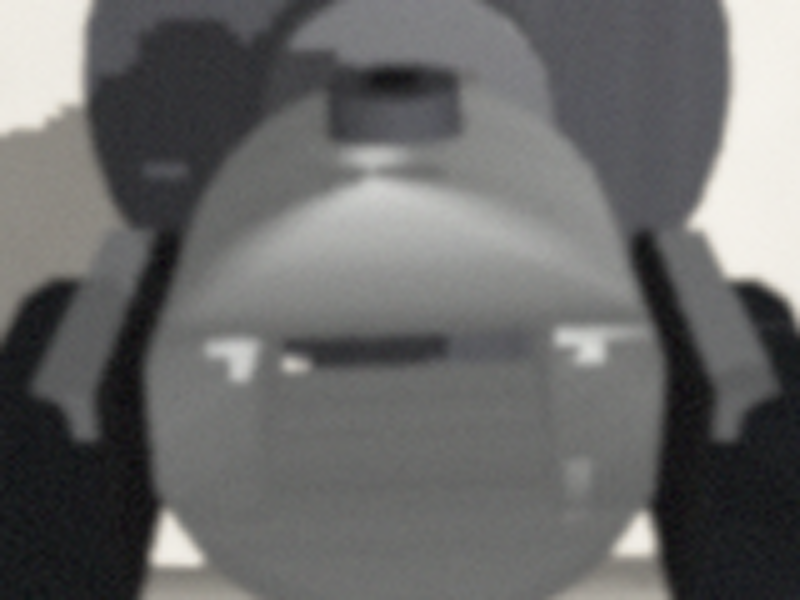

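{"op": "apply_moves", "data": {
  "targets": [
    [-0.03, 0.1, 0, 0, 0, 0],
    [0, 0.15, 0, 0, 0, 0],
    [0, 0.1, 0, 0, 0, 0],
    [0, 0, 0, 0, 0, 0],
    [0, 0, 0, 0, 0, 0]
  ]
}}

```text
clock: 16.88
eef_pos: [547.7, -214.9, 142.3]
tool_rot: [-1.571, -0.0, 0.024]
force: [0.7, -0.7, -2.9]
width: 44.5
```

It's past the taper with no resistance. Continue.

{"op": "apply_moves", "data": {
  "targets": [
    [0.01, 0.15, 0, 0, 0, 0],
    [0, 0.15, 0, 0, 0, 0],
    [0, 0.15, 0, 0, 0, 0],
    [0, 0.1, 0, 0, 0, 0],
    [0, 0, 0, 0, 0, 0],
    [0, 0, 0, 0, 0, 0]
  ]
}}

```text
clock: 17.62
eef_pos: [547.9, -215.0, 120.3]
tool_rot: [-1.571, 0.0, 0.024]
force: [0.5, 0.0, -1.6]
width: 44.4
```

{"op": "apply_moves", "data": {
  "targets": [
    [0, 0.1, 0, 0, 0, 0],
    [0, 0.1, 0, 0, 0, 0],
    [0, 0.1, 0, 0, 0, 0],
    [0, 0.1, 0, 0, 0, 0],
    [0, 0, 0, 0, 0, 0],
    [0, 0, 0, 0, 0, 0]
  ]
}}

```text
clock: 18.38
eef_pos: [547.9, -215.0, 104.6]
tool_rot: [-1.571, -0.0, 0.024]
force: [-1.4, -0.6, 3.2]
width: 44.6
```

{"op": "apply_moves", "data": {
  "targets": [
    [0, 0.05, 0, 0, 0, 0],
    [0, 0.05, 0, 0, 0, 0],
    [0, 0.03, 0, 0, 0, 0],
    [0, 0, 0, 0, 0, 0],
    [0, 0, 0, 0, 0, 0]
  ]
}}

```text
clock: 19.0
eef_pos: [548.0, -215.0, 99.4]
tool_rot: [-1.571, -0.0, 0.024]
force: [-1.6, 0.4, 5.9]
width: 44.4
```

{"op": "apply_moves", "data": {
  "targets": [
    [0, 0.05, 0, 0, 0, 0],
    [0, 0, 0, 0, 0, 0],
    [0, 0, 0, 0, 0, 0]
  ]
}}

```text
clock: 19.38
eef_pos: [548.0, -215.1, 97.7]
tool_rot: [-1.571, -0.0, 0.024]
force: [-3.0, 0.4, 8.0]
width: 44.8
```

{"op": "apply_moves", "data": {
  "targets": [
    [0, 0.04, 0, 0, 0, 0],
    [0, 0, 0, 0, 0, 0],
    [0, 0, 0, 0, 0, 0]
  ]
}}

```text
clock: 19.75
eef_pos: [548.1, -215.1, 97.6]
tool_rot: [-1.572, -0.0, 0.024]
force: [-6.3, 0.3, 19.1]
width: 44.1
```

{"op": "apply_moves", "data": {
  "targets": [
    [0, 0.04, 0, 0, 0, 0],
    [0, 0, 0, 0, 0, 0],
    [0, 0, 0, 0, 0, 0]
  ]
}}

```text
clock: 20.12
eef_pos: [548.1, -215.0, 97.4]
tool_rot: [-1.574, -0.001, 0.024]
force: [-9.8, 0.6, 29.5]
width: 43.7
```

Hard stop reached, with z stopped at 97.5 and the force climbing. I'll ease off slightly and take a look.

{"op": "apply_moves", "data": {
  "targets": [
    [0, -0.03, 0, 0, 0, 0],
    [0, 0, 0, 0, 0, 0],
    [0, 0, 0, 0, 0, 0],
    [0, 0, 0, 0, 0, 0]
  ]
}}

```text
clock: 20.62
eef_pos: [548.1, -215.0, 97.5]
tool_rot: [-1.573, -0.0, 0.024]
force: [-7.0, -0.2, 22.2]
width: 44.3
```

```bash
python3 - <<'E'
from h import *
c=calibration('wrist');im=get_image('wrist');sd=get_image('side');s=read_state();print(s['clock'],s['eef_pos'],s['tool_rot'],s['force'],s['width'])
im=im[:,:,::-1];sd=sd[:,:,::-1];np.save('c7.npy',c,allow_pickle=True)
A=crop(im,226,130,180,180,2.5) if 0 else cv2.resize(im[120:320,216:416],(400,400),interpolation=3);B=cv2.resize(sd[110:210,305:405],(400,400),interpolation=3)
cv2.imwrite('pics/f.png',np.hstack([A,B]))
E
```

```text
20.725 [ 548.06493872 -215.03139381   97.53880559] [-1.57270221e+00 -4.47779573e-04  2.42483438e-02] [-6.74182337  0.54168491 21.55969122] 44.1665687120606
```

View pics/f.png

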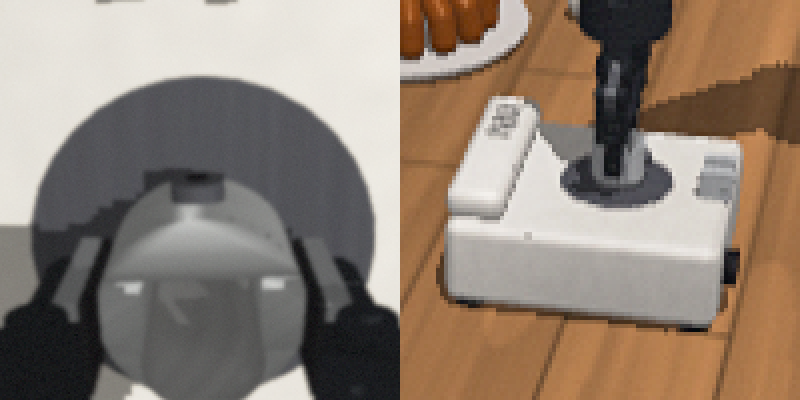

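```bash
python3 - <<'E'
from h import *
c=np.load('c7.npy',allow_pickle=True).item();print(np.round(np.array(c['world_from_camera']),2))
print('screw',plane('wrist',216+196/2,120+180/2,108,c))
for n,p in(('guide',[464,-219,97]),('rear vents',[650,-230,111])):print(n,proj('wrist',p,c))
print('screw exp side',proj('side',[521.5,-216,108]))
cv2.imwrite('pics/f2.png',np.hstack([cv2.resize(get_image('wrist')[:,:,::-1],(480,300)),cv2.resize(get_image('side')[130:170,340:380,::-1],(300,300),interpolation=3)]))
E
```

```text
[[-3.0000e-02  9.6000e-01  2.7000e-01  4.8102e+02]
 [ 1.0000e+00  2.0000e-02  1.0000e-02 -2.1650e+02]
 [-0.0000e+00  2.7000e-01 -9.6000e-01  2.4042e+02]
 [ 0.0000e+00  0.0000e+00  0.0000e+00  1.0000e+00]]
screw [ 521.70883133 -216.71154865  108.        ]
guide [312.26761095  81.01131657]
rear vents [288.93817337 400.92028734]
screw exp side [367.33753297 148.70649893]
```

View pics/f2.png

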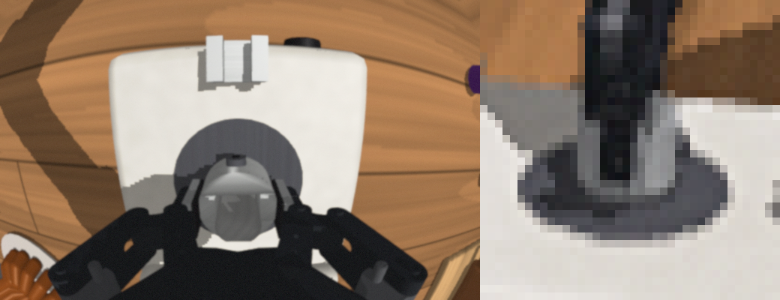

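The wrist view shows the screw (235,160) pointing straight at the guide (237,60). The measured screw end is (521.7,-216.7), about 0.5 mm off the guide line.

```bash
python3 -c "
from cell import *
s=read_state();print(s['clock'],s['eef_pos'],s['force'],s['width'],abs(s['qd']).max())
print(finish_job())"
```

```text
20.825 [ 548.10747412 -215.0144047    97.55491951] [-5.81985487  0.24890211 22.07304307] 44.0741150444383 0.0012828986038014517
the job is handed in; nothing more can be done
None
```

The collar is pushed all the way down on the spindle with its set screw pointing at the guide, and the job was handed in at 20.8 s with the arm still holding it there. No verdict was reported.

I first gripped the bare spindle across its flats and turned it about 99° so the flats faced the guide. Then I lifted the silver collar off its post, carried it over and slid it down; it passed the tapered top without resistance.

**Last checks:**
- **Pushed down:** the height stopped at TCP z 97.5 mm while the upward force rose to 29 N, so the collar is at the stop. I eased off to about 22 N. By estimate its underside is about 93 mm above the table, against a limit of 96.5 mm.
- **Set screw:** its outer end measured (521.7, -216.7), about 0.5 mm off the line to the guide and 27 mm in front of the axis.
- **Grip:** the tool axis is within about 1 mm of the spindle axis, and the fingers are closed on the collar and still.

**Discrepancies:**
- The finger opening read 44 mm on the 46 mm collar and about 15 mm on the 16 mm flats, so it seems to read 1–2 mm low.
- A sideways force of about 6 N remains while pressing.

The arm's path kept clear of the jar, muffin tin and pastry cutter. I did not measure them again at the end.

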